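Set the gib screw of a stone-drilling slide

ROBOT

A 6-joint arm with a two-finger parallel gripper is mounted at the origin on the work surface. World frame = base frame: x ahead of the robot, y to its left, z up, the work surface at z = 0. Lengths are in m, angles in rad, forces in N, time in s.
With the tool pointing down it reaches from about 0.275 to 0.875 m from the base axis. Payload 12.5 kg.
Tool frame: the origin (TCP) lies at the very end of the fingers, on their centre line; the grasp point (between the pads) lies 19 mm behind it; x points along the fingers, y is the direction in which the jaws open and shut, and the axes are right-handed (so a half turn about x gives the same grasp; the last joint's range is limited). The gripper opens to 85 mm and grips with 20 to 120 N. Pads are 22 mm wide; open, the fingers measure 114 mm over their backs; the gripper's body (76 mm by 85 mm) begins 54 mm behind the grasp point. The pads swing forward as they close: fully open they stand 13 mm farther back than shut.
Start: joints at [-1.374, 0.351, 1.652, -0, 1.139, -0.085], TCP at [0.153, -0.528, 0.231] pointing down, gripper open.
Joint ranges: [-2.75, 2.75], [-0.79, 2.1], [0.01, 2.65], [-1.57, 4.71], [0.07, 3.14], [-2.87, 2.87]. Speed limits (rad/s): [2.22, 2.22, 2.79, 3.14, 3.14, 3.14].

INTERFACE

Orientations are given as a 3x3 rotation matrix whose columns are the frame's x, y, z axes.
In Python, from bench import manip gives the robot as it stands. Calls block until the motion is done:
- manip.move_ptp(position, orientation): joint-space move of the TCP to a pose.
- manip.move_l(position, attitude=None, max_speed=0.15): straight line of the TCP; attitude=None keeps the orientation; max_speed is the mean speed in m/s.
- manip.move_j(angles): joint-space move.
- manip.set_gripper(opening, effort=None): opening from 0.0 (shut) to 1.0 (fully open); effort is the grip in N (None keeps the last); returns when the fingers have stopped.
- manip.dwell(seconds).
- manip.inverse_kinematics(position, orientation): joint angles nearest the present ones, or None.
- manip.grab_frame(name): name is "scene" or "top" or "wrist"; returns (picture, depth): 420x560x3 uint8, red, green, blue; 420x560 float32, m along the optical axis (not along the pixel's ray), 0 where there is no reading.
- manip.get_calibration(name): a dict with "camera_matrix" (3x3 intrinsics, pixels), "R" (3x3) and "t" (3): a world point X has camera coordinates R X + t. Camera axes: x right, y down, z forward; pixel columns grow to the right and rows downward; lengths in m; the calibration is good to about 2 mm. A picture is of the moment at which its call begins: read the wrist's pose just before it. get_calibration takes no time and is no camera call; for the wrist camera it gives the pose at the moment of the call.
A pose or a line that the arm cannot do raises manip.Unreachable and nothing moves.
- manip.sign_off(): hands the job in, once; it reports no verdict.
Trained networks look in the newest picture that a camera, given by its name, has taken for a name from the list of things; names that differ only in an ending like _2 or _b are one class to them, and where a whole thing is asked for, a point or a joint stands for the part that bears it (a point fixed in the world has none). Each returns a list of dicts, best first, with "confidence" (0 to 1); they miss things now and then, are a little off and sometimes report something else, mostly with a low value. They report only what shows in the picture. A call takes as long as a camera call.
- manip.look_for(camera, name): "at" ([x, y, z] in m, in world coordinates, good to about 4 mm: the middle of the surface that is visible of it).
Readings, each from a call of its own:
- manip.current_time(): time.
- manip.current_qpos(): joint angles.
- manip.current_joint_vel(): joint speeds.
- manip.current_joint_torque(): joint torques, N m.
- manip.current_ee_pos(): TCP position.
- manip.current_tcp_rot(): TCP orientation.
- manip.current_force(): force on the tool from outside, world axes, zero at the start.
- manip.current_ft_torque(): the same for the moment, N m.
- manip.current_grip_width(): opening from 0.0 (shut) to 1.0 (fully open).
Only numpy, scipy, OpenCV 4.12 (cv2) and the standard library are available. Lean on these libraries where they do the work, as an engineer would, in place of code of your own. Each camera call takes 0.05 s, during which the arm holds its last target.

TASK

Set up the little stone-drilling slide: turn its handwheel (the wide dark fluted wheel) until the pointer on the stone carriage stands exactly opposite the point of the index post, without pushing the carriage itself. Then turn the narrow brass thumbscrew clockwise until it seats, back it off a quarter turn, and finish while still gripping it there, so that a colleague can nip up its lock nut. Leave everything else on the bench where it lies.

Things in the scene. Friction and masses are not known exactly. Their poses are not given: they have to be found in the camera images.
- bed: grey bed plate of the slide, 150 x 340 x 12 mm, bolted down; origin at the underside near its centre, long side along its own y; its x points away from the robot at yaw 0. Seen from the robot, the handwheel stands on its left (+y) half, the thumbscrew on its right half, 200 mm apart, both with upright axes; the carriage and index post are behind them, lower than both. Nothing on the bed stands higher than 98 mm
- handwheel (a joint): angle of the handwheel, rad: 0 at the start, grows clockwise seen from above, stops at 0 and 6. Stays where it is left (friction about 0.05 N m). Each rad clockwise drives the carriage 12 mm towards -y of the bed (from the handwheel's end towards the thumbscrew's end)
- wheel_grip (a point): the handwheel's grip centre, on its upright axis, half-way up its fluted rim. Rim: dark steel, round, 54 mm across, 26 mm high (13 mm above and below this point); from its foot a thin hub runs down, and the gear post below it is 40 mm across with its top 37 mm below this point, so fingers can straddle the rim at any yaw
- pointer_tip (a point): tip of the thin dark steel pointer on the carriage's far side, 48 mm above the table; moves with the carriage along the bed's y, axes parallel to the bed's
- index_tip (a point): tip of the fixed index post on the bed's far edge (dark post, 18 mm wide, with a thin dark steel point towards the carriage), 48 mm above the table, axes parallel to the bed's; lies 3 mm from the pointer's track. At the start it is 24 to 42 mm from the pointer tip, towards -y of the bed. Pointer and post are opposite when both tips have the same y in the bed's frame
- carriage: the aluminium carriage with the purple stone in brass jaws, 62 x 56 mm, origin at its middle; driven only by the handwheel; not to be pushed by hand
- gib_screw (a joint): angle of the thumbscrew, rad: grows clockwise (tightening) seen from above, seats against a hard stop at 6.0; starts 2.2 to 3.4 rad short of that. Stays where it is left (friction about 0.05 N m). A quarter turn back from seated is 4.43
- screw_grip (a point): the thumbscrew's grip centre, on its upright axis, near half-way up its brass knurled head; turns with it, its x along the short black line on top; does not rise or sink. Head: round, 26 mm across, from 16 mm below to 12 mm above this point; the bridge plate below (50 x 40 mm) has its top 36 mm below this point and carries a round lock nut, 18 mm across, 6 mm high, so fingers can straddle the head at any yaw
- brush: bystander, to be left alone: soft brush, 170 mm long, lying near the slide
- dish: bystander, to be left alone: white dish, 90 mm across, 18 mm high; origin at the centre of its underside
- cement: bystander, to be left alone: small amber bottle, 40 mm across, 85 mm high; origin at the centre of its underside
- jar: bystander, to be left alone: closed jar of stones, 64 mm across, 70 mm high; origin at the centre of its underside
- cabochon: bystander, to be left alone: single polished stone, 28 mm across, 12 mm high, beside the slide; origin at the centre of its underside
- driver: bystander, to be left alone: screwdriver, 150 mm long, lying on the table

How it is judged:
On the way, in this order (a step that is already met when the one before it is completed fails the run):
1. with the handwheel, the carriage's pointer is brought opposite the index point (within 3 mm) (y of pointer_tip in the frame of index_tip between -0.003 and 0.003 m), for 0.3 s.
2. the thumbscrew is turned clockwise until it seats (all of step 1 and value of joint gib_screw above 5.94 rad), for 0.1 s.
At the end, for the whole second after the job is handed in: The pointer is within 3 mm of the index point along the slide, the thumbscrew has been seated and now stands still a quarter turn (within 15 degrees) back from its seat, and the fingers still grip its head with more than 3 N (all of step 1 and value of joint gib_screw between 4.1692 and 4.6892 rad and velocity of joint gib_screw between -0.05 and 0.05 rad/s and contact force between the fingers and gib_screw above 3 N); the arm keeps its last pose, push and grip.
It fails at once if the carriage is pushed by the robot itself (contact force between any of the arm, the fingers and carriage above 3 N).
It fails at once if a bystander is shifted more than 20 mm (distance of any of brush, dish, cement, jar, cabochon, driver from where it was at the start of the episode above 0.02 m).
It also fails if it takes over 64 s, if anything falls off the work surface, if the arm or the gripper's body presses on something with over 40 N, if the wrist force passes 120 N, or if a joint passes its speed limit or range.

## Working session

There is one attempt and no reset: what is moved stays moved. The work goes in short steps, each a Python script; the robot and the scene stay as the last script left them, time stands still between calls to the robot, and variables do not carry over. Pictures are saved under pics/ and viewed, and the job is handed in when it is done.

```bash
ls; mkdir -p pics; python3 - <<'E'
from bench import manip
import cv2, numpy as np
for c in ["scene","top"]:
    im,d=manip.grab_frame(c)
    cv2.imwrite(f"pics/{c}0.png",im[:,:,::-1])
    cal=manip.get_calibration(c); print(c,cal)
    for n in ["bed","wheel_grip","screw_grip","pointer_tip","index_tip","carriage","handwheel","gib_screw","brush","dish","cement","jar","cabochon","driver"]:
        try:
            r=manip.look_for(c,n)
            print(n,[(np.round(x['at'],4).tolist(),round(x['confidence'],2)) for x in r[:3]])
        except Exception as e: print(n,e)
print(manip.current_time(), manip.current_tcp_rot())
E
```

```text
pics
scene {'camera_matrix': array([[440.95262178,   0.        , 277.83705964],
       [  0.        , 440.95262178, 220.93542071],
       [  0.        ,   0.        ,   1.        ]]), 'R': array([[-0.39519205,  0.91859725, -0.00152501],
       [ 0.4901458 ,  0.20946221, -0.8460985 ],
       [-0.77690433, -0.33511888, -0.53302439]]), 't': array([ 0.22041642, -0.22128289,  1.56459561])}
bed [([0.6593, 0.0184, 0.0243], 0.71), ([0.4933, 0.3938, 0.0222], 0.43), ([0.7089, -0.3409, 0.0484], 0.37)]
wheel_grip [([0.6255, 0.0909, 0.0941], 0.9), ([0.6425, -0.2456, 0.0427], 0.59)]
screw_grip [([0.6066, -0.1116, 0.0851], 0.7)]
pointer_tip [([0.6664, 0.0095, 0.0398], 0.71)]
index_tip [([0.7281, -0.0199, 0.0319], 0.73)]
carriage [([0.6658, 0.0075, 0.0425], 0.85)]
handwheel [([0.6301, 0.0903, 0.0921], 0.88)]
gib_screw [([0.6061, -0.1127, 0.0867], 0.6), ([0.7291, -0.015, 0.0355], 0.23)]
brush [([0.5115, -0.0373, 0.0188], 0.96)]
dish [([0.6901, 0.2381, 0.0123], 0.98), ([0.6659, 0.0077, 0.0435], 0.39)]
cement [([0.6444, -0.2461, 0.0406], 0.78)]
jar [([0.7081, -0.3402, 0.0462], 0.74), ([0.4969, 0.3954, 
[... 583 characters left out ...]
, 0.0891], 0.71)]
screw_grip [([0.5926, -0.1118, 0.0997], 0.57)]
pointer_tip [([0.6423, 0.0022, 0.0467], 0.67), ([0.6886, -0.3488, 0.0673], 0.25)]
index_tip []
carriage [([0.7447, -0.0333, 0.0089], 0.72), ([0.6404, 0.0019, 0.043], 0.69), ([0.614, 0.0868, 0.0969], 0.35)]
handwheel [([0.611, 0.085, 0.0966], 0.65)]
gib_screw []
brush [([0.5073, -0.0303, 0.0187], 0.82)]
dish [([0.6981, 0.2416, 0.0083], 0.56)]
cement [([0.6296, -0.2416, 0.0614], 0.7)]
jar [([0.686, -0.3519, 0.0711], 0.89)]
cabochon []
driver [([0.4798, 0.3896, 0.0244], 0.6)]
1.5 [[-4.12321791e-05  2.78069009e-01 -9.60561099e-01]
 [ 3.49136292e-05 -9.60561099e-01 -2.78069011e-01]
 [-9.99999999e-01 -4.50020653e-05  2.98976289e-05]]
```

```bash
python3 - <<'E'
import cv2
a=cv2.imread("pics/top0.png")[110:330,150:450]; cv2.imwrite("pics/top0c.png",cv2.resize(a,None,fx=2.6,fy=2.6,interpolation=cv2.INTER_CUBIC))
E
```

```text
(no output)
```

View pics/top0c.png

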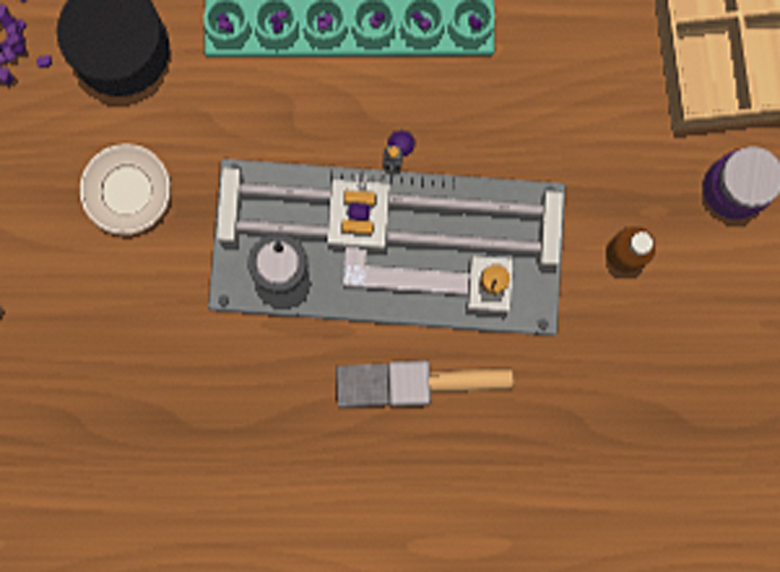

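View pics/scene0.png

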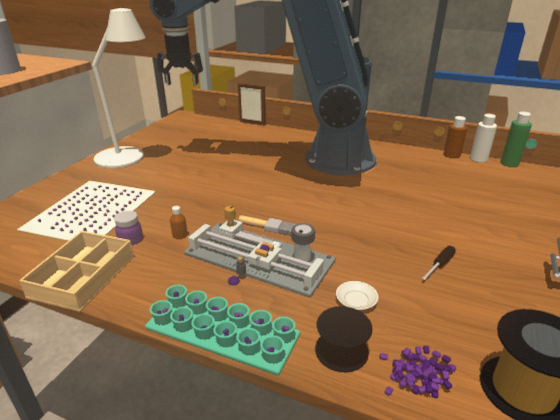

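View pics/top0.png

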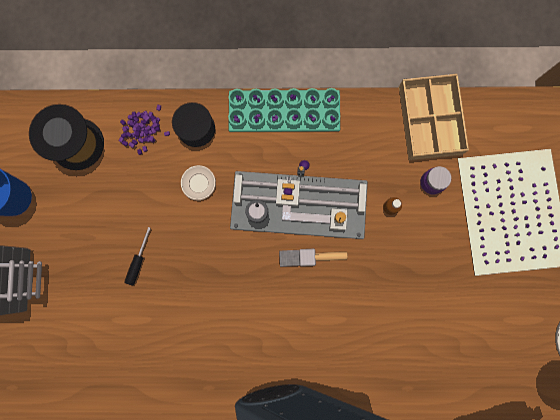

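```bash
cat > h.py <<'E'
from bench import manip
import numpy as np, cv2
def R(a):
    c,s=np.cos(a),np.sin(a)
    return np.array([[0,c,s],[0,s,-c],[-1,0,0]],float)
def yaw():
    r=manip.current_tcp_rot(); return np.arctan2(r[1,1],r[0,1])
def proj(cal,X):
    p=cal['camera_matrix']@(cal['R']@np.asarray(X,float)+cal['t']); return p[:2]/p[2]
def cloud(cal,d):
    K=cal['camera_matrix']; v,u=np.mgrid[:d.shape[0],:d.shape[1]]
    P=np.stack([(u-K[0,2])/K[0,0]*d,(v-K[1,2])/K[1,1]*d,d],-1)
    return (P-cal['t'])@cal['R']
E
python3 - <<'E'
from h import *
c=manip.get_calibration("wrist"); print(c, "cam centre",-c['R'].T@c['t'], manip.current_ee_pos(), yaw())
for p in ([0.60,0.0875,0.07],[0.59,-0.112,0.07],[0.55,0,0.3]):
  for a in np.arange(-3,3.2,0.5):
    q=manip.inverse_kinematics(p,R(a)); print(p,round(a,2),None if q is None else np.round(q,2))
E
```

```text
{'camera_matrix': array([[331.36776196,   0.        , 274.4818674 ],
       [  0.        , 331.36776196, 208.35819103],
       [  0.        ,   0.        ,   1.        ]]), 'R': array([[ 2.77862490e-01, -9.60620811e-01, -3.06376831e-04],
       [-9.17588908e-01, -2.65509742e-01,  2.95863434e-01],
       [-2.84293918e-01, -8.19282224e-02, -9.55230200e-01]]), 't': array([-0.54983395, -0.03718388,  0.3808893 ])} cam centre [ 0.22694322 -0.50684904  0.37466985] [ 0.15294162 -0.52827771  0.23127801] -1.2890130777023148
[0.6, 0.0875, 0.07] -3.0 None
[0.6, 0.0875, 0.07] -2.5 [ 0.07  0.65  1.62 -0.    0.87  2.57]
[0.6, 0.0875, 0.07] -2.0 [ 0.07  0.65  1.62 -0.    0.87  2.07]
[0.6, 0.0875, 0.07] -1.5 [ 0.07  0.65  1.62 -0.    0.87  1.57]
[0.6, 0.0875, 0.07] -1.0 [ 0.07  0.65  1.62 -0.    0.87  1.07]
[0.6, 0.0875, 0.07] -0.5 [ 0.07  0.65  1.62 -0.    0.87  0.57]
[0.6, 0.0875, 0.07] 0.0 [ 0.07  0.65  1.62 -0.    0.87  0.07]
[0.6, 0.0875, 0.07] 0.5 [ 0.07  0.65  1.62 -0.    0.87 -0.43]
[0.6, 0.0875, 0.07] 1.0 [ 0.07  0.65  1.62 -0.    0.87 -0.93]
[0.6, 0.0875, 0.07] 1.5 [ 0.07  0.65  1.62 -0.   
[... 938 characters left out ...]
112, 0.07] 3.0 None
[0.55, 0, 0.3] -3.0 None
[0.55, 0, 0.3] -2.5 [-0.08  0.29  1.56 -0.    1.29  2.42]
[0.55, 0, 0.3] -2.0 [-0.08  0.29  1.56 -0.    1.29  1.92]
[0.55, 0, 0.3] -1.5 [-0.08  0.29  1.56 -0.    1.29  1.42]
[0.55, 0, 0.3] -1.0 [-0.08  0.29  1.56 -0.    1.29  0.92]
[0.55, 0, 0.3] -0.5 [-0.08  0.29  1.56 -0.    1.29  0.42]
[0.55, 0, 0.3] 0.0 [-0.08  0.29  1.56 -0.    1.29 -0.08]
[0.55, 0, 0.3] 0.5 [-0.08  0.29  1.56 -0.    1.29 -0.58]
[0.55, 0, 0.3] 1.0 [-0.08  0.29  1.56 -0.    1.29 -1.08]
[0.55, 0, 0.3] 1.5 [-0.08  0.29  1.56 -0.    1.29 -1.58]
[0.55, 0, 0.3] 2.0 [-0.08  0.29  1.56 -0.    1.29 -2.08]
[0.55, 0, 0.3] 2.5 [-0.08  0.29  1.56 -0.    1.29 -2.58]
[0.55, 0, 0.3] 3.0 None
```

```bash
python3 - <<'E'
from h import *
manip.move_ptp([0.62,0.0,0.24],R(-np.pi/2-0.07))
c=manip.get_calibration("wrist"); im,d=manip.grab_frame("wrist")
np.savez("w1.npz",im=im,d=d,**c)
cv2.imwrite("pics/w1.png",cv2.resize(im[:,:,::-1],(784,588),interpolation=cv2.INTER_CUBIC))
for n in ["wheel_grip","screw_grip","pointer_tip","index_tip","carriage","bed","cabochon"]:
    r=manip.look_for("wrist",n)
    print(n,[(np.round(x['at'],4).tolist(),round(x['confidence'],2)) for x in r[:3]])
print(manip.current_time())
E
```

```text
wheel_grip [([0.6199, 0.0801, 0.093], 0.86)]
screw_grip [([0.6014, -0.1118, 0.0974], 0.8)]
pointer_tip [([0.51, -0.0311, 0.0148], 0.18)]
index_tip [([0.719, -0.0219, 0.0538], 0.91)]
carriage [([0.6488, 0.0013, 0.0491], 0.65)]
bed [([0.646, -0.0163, 0.0125], 0.83)]
cabochon [([0.7414, -0.0304, 0.0142], 0.65)]
4.4
```

View pics/w1.png

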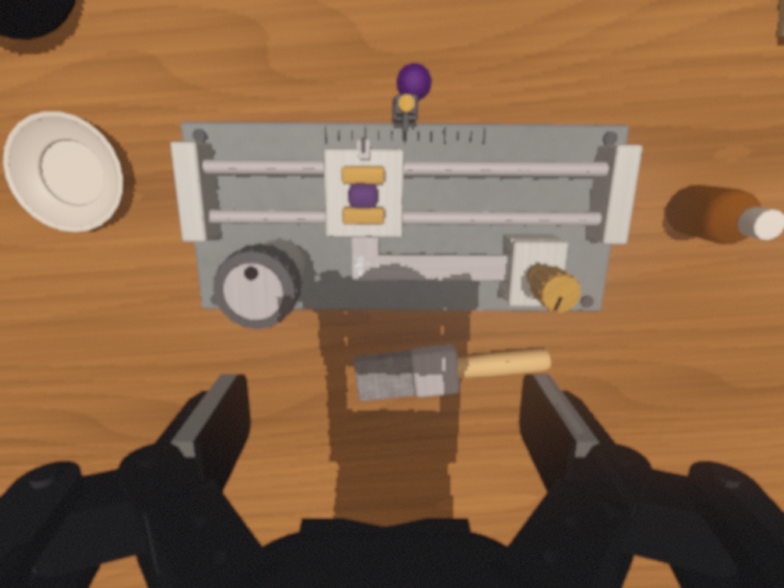

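```bash
cat >> h.py <<'E'
def ray_z(cal,uv,z):
    K=cal['camera_matrix']; r=cal['R'].T@np.linalg.solve(K,[uv[0],uv[1],1.]); C=-cal['R'].T@cal['t']
    return C+r*(z-C[2])/r[2]
E
python3 - <<'E'
from h import *
w=np.load("w1.npz"); cal={k:w[k] for k in('camera_matrix','R','t')}; im=w['im'];P=cloud(cal,w['d'])
cv2.imwrite("pics/w1z.png",cv2.resize(im[60:175,215:375,::-1],None,fx=5,fy=5,interpolation=cv2.INTER_CUBIC))
def fit(c,zlo,r):
    m=(np.hypot(P[...,0]-c[0],P[...,1]-c[1])<r)&(P[...,2]>zlo)&(P[...,2]<0.12)
    q=P[m]; (x,y),rad=cv2.minEnclosingCircle(q[:,:2].astype(np.float32)); print(c,len(q),q.mean(0).round(4),q.min(0).round(4),q.max(0).round(4),(round(x,4),round(y,4)),round(rad,4))
    print(np.percentile(q[:,2],[10,50,90]))
fit((0.61,0.085),0.085,0.05); fit((0.595,-0.112),0.085,0.04)
# bed plate outline
m=(abs(P[...,2]-0.012)<0.004)&(abs(im.astype(int).max(-1)-im.astype(int).min(-1))<25)&(abs(P[...,0]-.65)<.12)&(abs(P[...,1])<.22)
q=P[m][:,:2].astype(np.float32); r=cv2.minAreaRect(q); print(r,cv2.boxPoints(r))
# carriage heights
m=(abs(P[...,0]-.655)<.05)&(abs(P[...,1]-0.003)<.04); print(np.percentile(P[m][:,2],[50,90,99,100]))
E
```

```text
(0.61, 0.085) 2738 [0.6159 0.0843 0.095 ] [0.5864 0.0584 0.085 ] [0.6416 0.1133 0.0999] (0.6142, 0.0854) 0.028
[0.09359148 0.09524898 0.09656342]
(0.595, -0.112) 751 [ 0.6004 -0.1116  0.0953] [ 0.586 -0.127  0.085] [ 0.6123 -0.0998  0.0986] (0.5986, -0.1133) 0.0139
[0.09017949 0.09636603 0.09745742]
((0.6500762104988098, -0.01730528473854065), (0.3373773992061615, 0.16838102042675018), 85.88101959228516) [[ 0.5539866  -0.17951106]
 [ 0.7219327  -0.1916055 ]
 [ 0.7461658   0.14490049]
 [ 0.5782197   0.15699492]]
[0.32028428 0.33183568 0.3833828  0.3833828 ]
```

View pics/w1z.png

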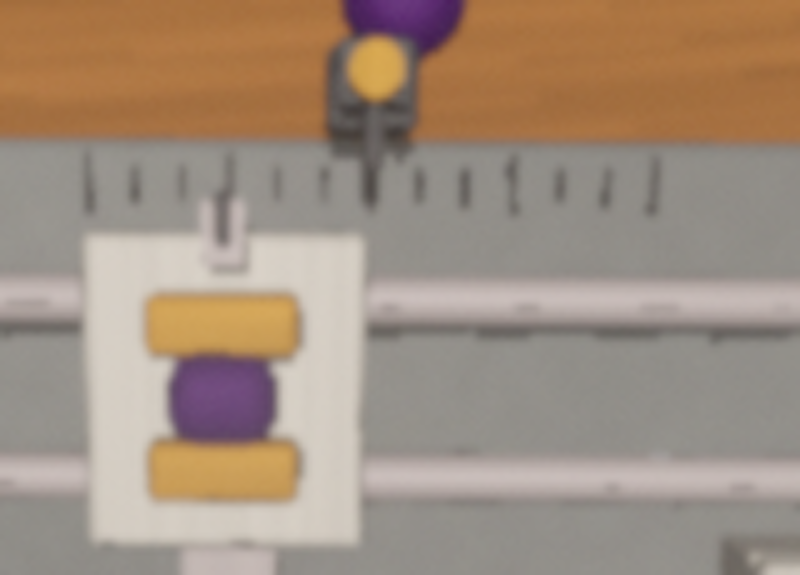

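```bash
python3 - <<'E'
from h import *
w=np.load("w1.npz"); cal={k:w[k] for k in('camera_matrix','R','t')}; P=cloud(cal,w['d']); im=w['im']
pt=ray_z(cal,(215+222/5,60+196/5),0.048); ix=ray_z(cal,(215+373/5,60+182/5),0.048)
by=np.array([np.sin(.075),np.cos(.075),0]); print(pt,ix,(pt-ix)@by, (ix-pt)@[np.cos(.075),-np.sin(.075),0])
# heights map near carriage
for v in range(100,172,6): print(v,(P[v,225:300:6,2]*1000).round().astype(int))
a=cv2.resize(im[78:112,240:310,::-1],None,fx=11,fy=11,interpolation=cv2.INTER_LANCZOS4); cv2.imwrite("pics/w1y.png",a)
E
```

```text
[0.70370357 0.00845151 0.048     ] [ 0.70418967 -0.02065784  0.048     ] 0.0289910980539783 0.002665886255202886
100 [13 14 14 13 11 50 50 12 13 13 13 12 14]
106 [13 11 13 13 13 48 51 14 12 13 12 14 13]
112 [13 43 45 45 45 50 50 46 46 44 46 14 13]
118 [37 38 47 46 50 48 46 46 45 46 46 37 38]
124 [35 36 45 45 57 58 59 58 57 47 45 35 36]
130 [13 13 45 46 57 58 58 59 57 46 45 13 13]
136 [13 13 45 45 60 63 62 60 46 45 46 14 12]
142 [12 14 44 46 61 63 61 62 46 45 47 13 12]
148 [13 13 46 46 56 60 59 56 53 45 46 12 13]
154 [38 39 47 47 58 57 58 57 57 46 45 38 37]
160 [12 14 45 46 57 58 56 57 46 46 45 13 13]
166 [12 14 46 48 46 46 46 47 46 46 46 13 12]
```

View pics/w1y.png

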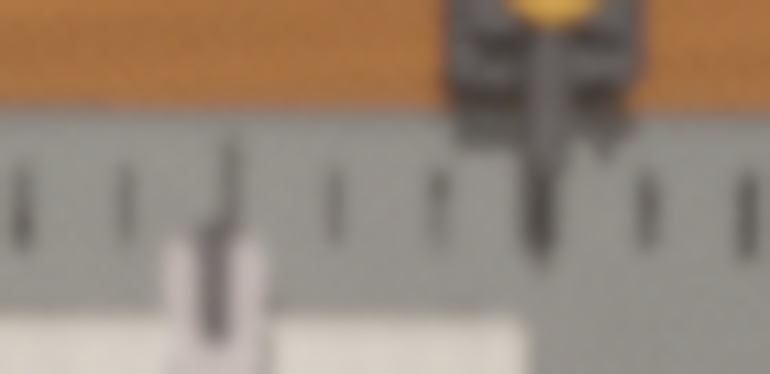

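```bash
python3 - <<'E'
from h import *
c=[0.6142,0.0854]; a=-np.pi/2+2.42
manip.move_ptp([*c,0.16],R(a))
cal=manip.get_calibration("wrist"); im,d=manip.grab_frame("wrist"); np.savez("w2.npz",im=im,d=d,**cal)
cv2.imwrite("pics/w2.png",im[:,:,::-1])
P=cloud(cal,d)
m=(np.hypot(P[...,0]-c[0],P[...,1]-c[1])<.04)&(P[...,2]>.085)&(P[...,2]<.11); q=P[m][:,:2].astype(np.float32)
print(cv2.minEnclosingCircle(q),len(q),q.min(0),q.max(0), P[m][:,2].max())
manip.move_l([*c,0.064],max_speed=0.12)
f0=manip.current_force(); print("f before",f0)
manip.set_gripper(0.0,25)
print("f after",manip.current_force(),manip.current_ft_torque(),manip.current_grip_width(),manip.current_ee_pos(),manip.current_time())
cv2.imwrite("pics/w3.png",manip.grab_frame("wrist")[0][:,:,::-1])
E
```

```text
((0.6141818165779114, 0.08577512204647064), 0.02791498228907585) 4906 [0.586439   0.05829865] [0.6411972  0.11342702] 0.10010461868469492
f before [ 0.26672377  0.17724505 -0.46782384]
f after [-6.05200623 -5.72743261  9.53973976] [-1.11723411  1.15297801  0.03369974] 0.6232507505901845 [0.61373519 0.08457721 0.06488973] 7.8417
```

View pics/w2.png

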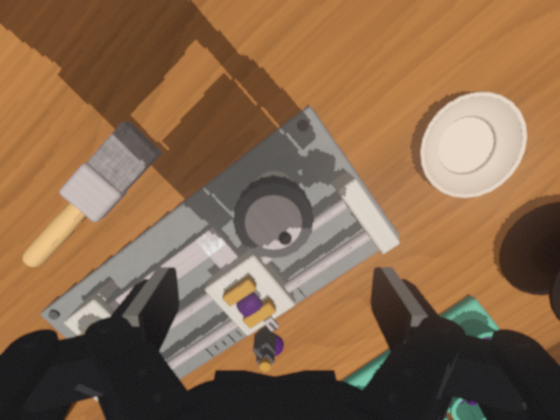

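View pics/w3.png

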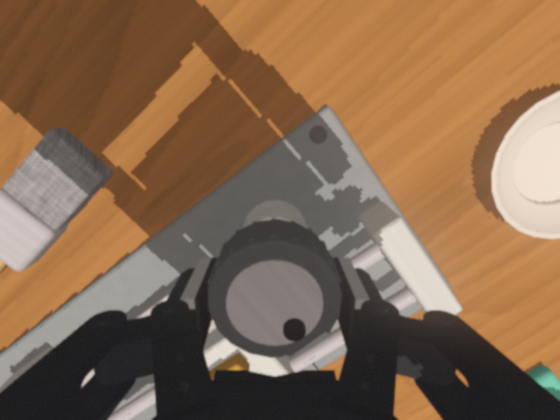

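```bash
python3 - <<'E'
from h import *
c=[0.6137,0.0847,0.0648]; a=-np.pi/2+2.42
for k in (0.8,1.6,2.42):
    manip.move_ptp(c,R(a-k)); print(k,yaw(),manip.current_force().round(1),manip.current_ft_torque().round(2),manip.current_ee_pos().round(4),round(manip.current_grip_width(),3),manip.current_time())
cal=manip.get_calibration("wrist"); im,d=manip.grab_frame("wrist"); np.savez("w4.npz",im=im,d=d,**cal)
cv2.imwrite("pics/w4.png",im[:,:,::-1])
E
```

```text
0.8 0.049045607992990514 [-5.4 -4.4  4.3] [-0.62  0.97 -0.07] [0.6128 0.0841 0.065 ] 0.622 8.675
1.6 -0.750893152194106 [-10.8  -1.1   8.4] [-0.26  1.69 -0.05] [0.6119 0.0845 0.0649] 0.624 9.4583
2.42 -1.5710510764794638 [-14.    4.9   8.6] [ 0.84  2.08 -0.09] [0.6115 0.0854 0.0649] 0.622 10.2583
```

View pics/w4.png

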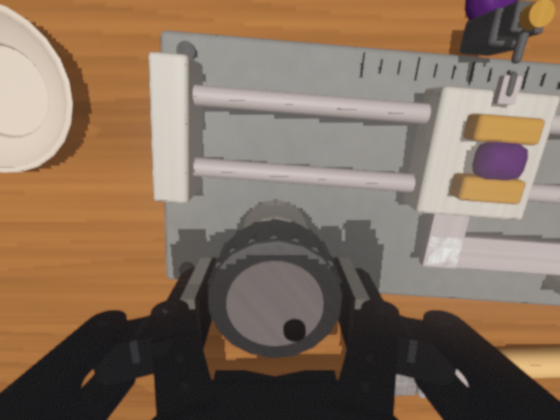

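```bash
python3 - <<'E'
from h import *
w=np.load("w4.npz"); im=w['im']
cv2.imwrite("pics/w4z.png",cv2.resize(im[20:120,470:560,::-1],None,fx=6,fy=6,interpolation=cv2.INTER_CUBIC))
E
```

```text
(no output)
```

View pics/w4z.png

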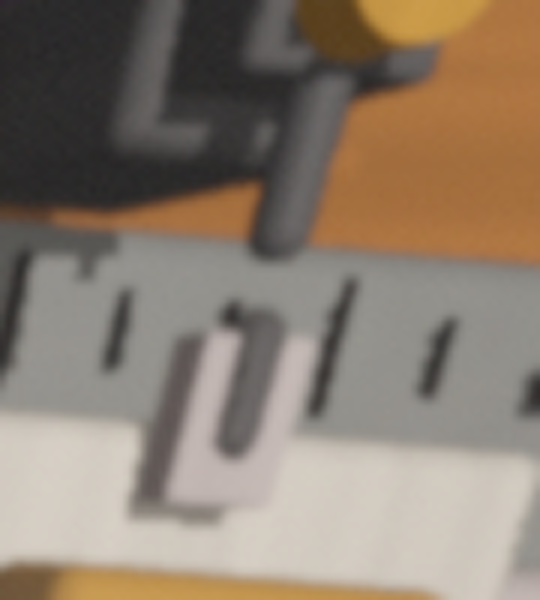

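```bash
python3 - <<'E'
from h import *
w=np.load("w4.npz"); cal={k:w[k] for k in('camera_matrix','R','t')}
f=lambda u,v: ray_z(cal,(470+u/6,20+v/6),0.048)
bx=np.array([np.cos(.075),-np.sin(.075),0]);by=np.array([np.sin(.075),np.cos(.075),0])
for p in [(275,250),(325,90),(264,316),(238,445)]: X=f(*p); print(X.round(4),X@bx,X@by)
E
```

```text
[ 0.7069 -0.0212  0.048 ] 0.7065062889862885 0.03183385931288327
[ 0.7176 -0.0225  0.048 ] 0.7172186238013558 0.031349169941649026
[ 0.7024 -0.0214  0.048 ] 0.7020003552876171 0.03132446041897744
[ 0.6933 -0.0214  0.048 ] 0.6929219976665069 0.030641805052359708
```

```bash
python3 - <<'E'
from h import *
p=manip.current_ee_pos(); manip.move_l([p[0]+.0006,p[1],0.0648],max_speed=0.03)
manip.set_gripper(1.0)
manip.move_l([0.6125,0.0854,0.16],max_speed=0.2)
manip.move_ptp([0.62,0.03,0.20],R(-np.pi/2-0.075))
cal=manip.get_calibration("wrist"); im,d=manip.grab_frame("wrist"); np.savez("w5.npz",im=im,d=d,**cal)
manip.move_ptp([0.5980,-0.1133,0.16],R(1.9)); 
cal=manip.get_calibration("wrist"); im2,d=manip.grab_frame("wrist"); np.savez("w6.npz",im=im2,d=d,**cal); print(manip.current_ee_pos(),manip.current_time())
P=cloud(cal,d); c=(.598,-.1133)
m=(np.hypot(P[...,0]-c[0],P[...,1]-c[1])<.025)&(P[...,2]>.085)&(P[...,2]<.11); q=P[m][:,:2].astype(np.float32)
print(cv2.minEnclosingCircle(q),len(q),q.min(0),q.max(0), np.percentile(P[m][:,2],[50,95]))
cv2.imwrite("pics/w5.png",im[:,:,::-1]);cv2.imwrite("pics/w6.png",im2[:,:,::-1])
E
```

```text
[ 0.59802156 -0.1132122   0.16002878] 15.2417
((0.5984339118003845, -0.11348048597574234), 0.013843723572790623) 1282 [ 0.5849391 -0.1270248] [ 0.61217093 -0.09990435] [0.09658665 0.09777382]
```

View pics/w5.png

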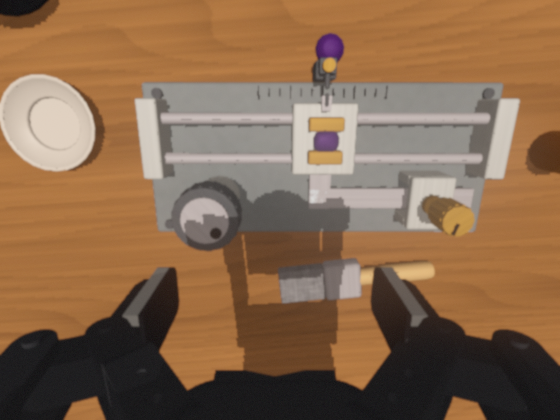

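View pics/w6.png

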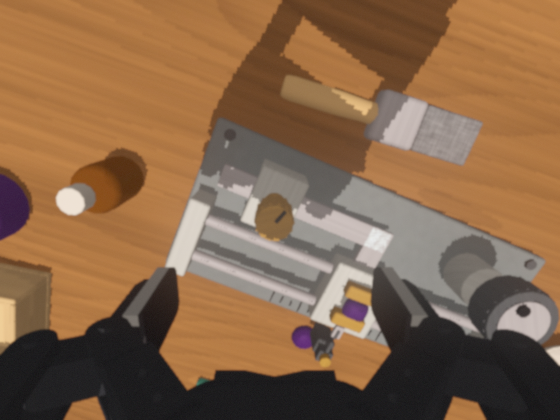

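```bash
python3 - <<'E'
from h import *
w=np.load("w5.npz"); im=w['im']
cv2.imwrite("pics/w5z.png",cv2.resize(im[55:120,290:365,::-1],None,fx=9,fy=9,interpolation=cv2.INTER_CUBIC))
E
```

```text
(no output)
```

View pics/w5z.png

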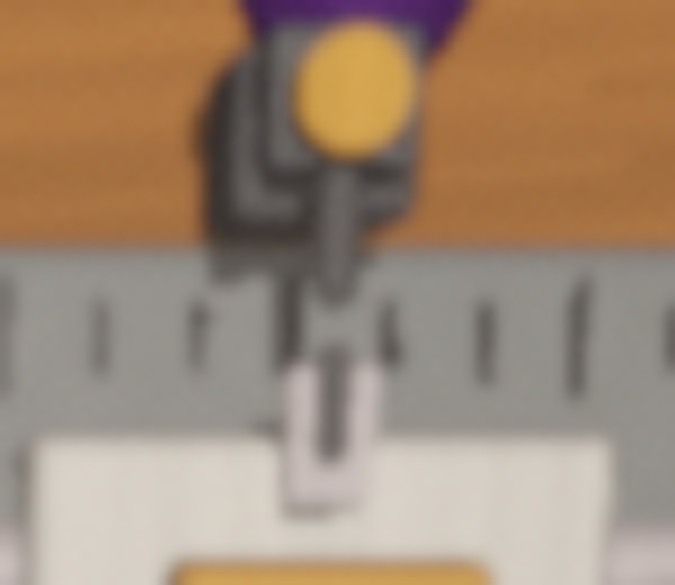

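Pointer tip (333,345) and index tip (336,300) line up in the 9× crop, which puts them within about 0.3 mm. Next is the screw.

```bash
python3 - <<'E'
from h import *
c=[0.5978,-0.1134,0.066]; a=1.9
manip.move_l(c,max_speed=0.12)
manip.set_gripper(0.0,40)
print("grip",manip.current_grip_width(),manip.current_force().round(1),manip.current_ft_torque().round(2),manip.current_ee_pos().round(4))
im0=manip.grab_frame("wrist")[0]; cv2.imwrite("pics/w7.png",im0[:,:,::-1])
p=manip.current_ee_pos(); c=[(c[0]+p[0])/2,(c[1]+p[1])/2,0.066]
for k in (1.0,2.0):
    manip.move_ptp(c,R(a-k)); print(k,round(yaw()-(a-k),4),manip.current_force().round(1),manip.current_ft_torque().round(3),manip.current_joint_torque()[5].round(3),manip.current_ee_pos().round(4),manip.current_time())
cv2.imwrite("pics/w8.png",manip.grab_frame("wrist")[0][:,:,::-1])
np.save("c.npy",c)
E
```

```text
grip 0.2898336150979624 [-0.8 -2.2  4.8] [-0.34  0.13  0.03] [ 0.598  -0.1137  0.0664]
1.0 -0.0003 [-3.4 -6.9  6.3] [-1.075  0.486 -0.059] 0.009 [ 0.5979 -0.1143  0.0663] 17.75
2.0 -0.0004 [-7.1 -8.8  8.5] [-1.354  1.082 -0.018] 0.009 [ 0.5973 -0.1146  0.0664] 18.6917
```

View pics/w7.png

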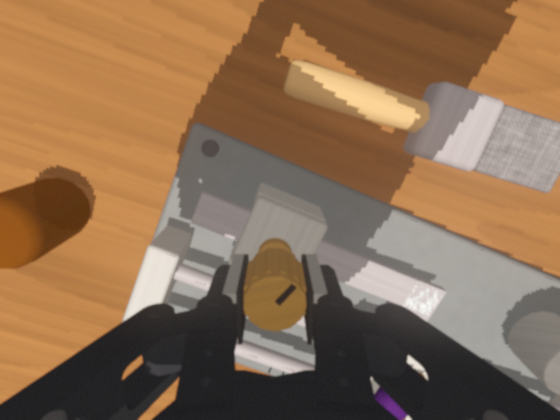

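View pics/w8.png

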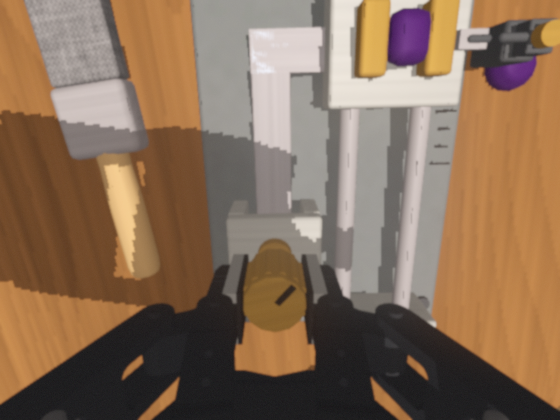

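```bash
python3 - <<'E'
from h import *
p=manip.current_ee_pos(); c=[p[0]+.0002,p[1]+.0005,0.0663]; a=1.9; k=2.0
def line(im):
    g=cv2.cvtColor(im,cv2.COLOR_RGB2GRAY)[268:325,256:300]; v,u=np.nonzero(g<45)
    if len(u)<8: return None
    return len(u),cv2.fitLine(np.c_[u,v].astype(np.float32),2,0,.01,.01).ravel().round(2).tolist()
k=2.0
while k<3.7:
    k+=0.1
    manip.move_ptp(c,R(a-k)); t=manip.current_ft_torque(); im=manip.grab_frame("wrist")[0]
    print(round(k,2),round(yaw()-(a-k),4),manip.current_force().round(1),t.round(3),line(im),manip.current_ee_pos().round(4),round(manip.current_time(),2))
    if abs(t[2])>0.2: break
cv2.imwrite("pics/w9.png",im[:,:,::-1])
E
```

```text
2.1 0.0015 [-3.5 -5.7  4.8] [-0.945  0.612 -0.018] (71, [0.699999988079071, -0.7099999785423279, 28.59000015258789, 27.350000381469727]) [ 0.5972 -0.1146  0.0664] 19.04
2.2 0.0016 [-3.9 -6.   6.5] [-0.95   0.664 -0.08 ] (74, [0.699999988079071, -0.7200000286102295, 28.860000610351562, 27.0]) [ 0.5971 -0.1146  0.0664] 19.34
2.3 0.0015 [-4.3 -5.6  5.5] [-0.849  0.747 -0.021] (75, [0.6899999976158142, -0.7200000286102295, 28.760000228881836, 27.1200008392334]) [ 0.597  -0.1146  0.0664] 19.64
2.4 0.0015 [-5.7 -6.1  5.9] [-0.884  0.8   -0.072] (78, [0.699999988079071, -0.7099999785423279, 29.040000915527344, 26.920000076293945]) [ 0.597  -0.1146  0.0664] 19.94
2.5 0.0016 [-6.6 -5.3  6.4] [-0.882  0.847 -0.058] (80, [0.699999988079071, -0.7200000286102295, 28.950000762939453, 27.09000015258789]) [ 0.5969 -0.1145  0.0664] 20.24
2.6 0.0023 [-4.8 -3.2  5.2] [-0.49   0.621 -0.044] (88, [0.6700000166893005, -0.7400000095367432, 28.579999923706055, 27.549999237060547]) [ 0.5971 -0.1142  0.0664] 20.54
2.7 0.0042 [-3.3 -0.3  5.9] [-0.092  0.372 -0.093] (88, [0.6000000238418579, -0.800000011920929,
[... 347 characters left out ...]
, 27.219999313354492]) [ 0.5977 -0.1138  0.0663] 21.44
3.0 0.0046 [0.3 3.5 2.6] [ 0.515 -0.042  0.011] (92, [0.30000001192092896, -0.949999988079071, 22.770000457763672, 26.030000686645508]) [ 0.5974 -0.114   0.0662] 21.74
3.1 0.0035 [-4.8  1.8  4.2] [ 0.281  0.676 -0.082] (92, [0.18000000715255737, -0.9800000190734863, 20.93000030517578, 24.84000015258789]) [ 0.5969 -0.1142  0.0661] 22.04
3.2 0.0043 [-2.3  2.9  2.3] [ 0.432  0.429 -0.036] (93, [0.07000000029802322, -1.0, 19.34000015258789, 25.469999313354492]) [ 0.5974 -0.114   0.0662] 22.34
3.3 0.0041 [-4.7  1.1  3.3] [0.319 0.655 0.297] (91, [0.05000000074505806, 1.0, 17.709999084472656, 25.09000015258789]) [ 0.5971 -0.1141  0.0661] 22.64
```

View pics/w9.png

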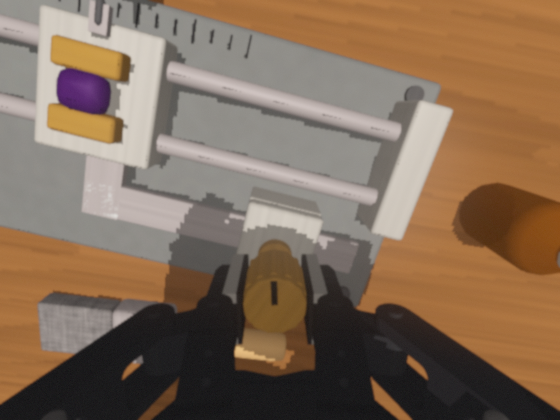

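Slip at the head begins at k≈2.57 rad, inside the 2.2–3.4 window. From there the line stays put in the world, so the screw is seated. Now I'll back off a quarter turn.

```bash
python3 - <<'E'
from h import *
def shot(n):
    cal=manip.get_calibration("wrist"); im=manip.grab_frame("wrist")[0]; cv2.imwrite(f"pics/{n}.png",im[:,:,::-1])
    g=cv2.cvtColor(im,cv2.COLOR_RGB2GRAY)[268:325,256:300]; v,u=np.nonzero(g<45)
    X=np.array([ray_z(cal,(256+x,268+y),0.0975)[:2] for x,y in zip(u,v)]).astype(np.float32)
    l=cv2.fitLine(X,2,0,.0001,.01).ravel(); ang=np.degrees(np.arctan2(l[1],l[0]))%180
    print(n,"line world deg (mod180)",ang.round(1),"centroid",X.mean(0),round(np.degrees(yaw()),1),manip.current_force().round(1),manip.current_grip_width())
shot("w10")
p=manip.current_ee_pos(); c=[p[0]+.0002,p[1],0.0663]
for y in (-0.6,0.171):
    manip.move_ptp(c,R(y)); shot("w11_%d"%(y*100))
manip.dwell(0.4); shot("w12"); print(manip.current_joint_vel().round(4),manip.current_time())
E
```

```text
w10 line world deg (mod180) 11.3 centroid [ 0.60512215 -0.11212713] -80.0 [-5.   1.8  3.7] 0.28900059653863586
w11_-60 line world deg (mod180) 56.8 centroid [ 0.6024447  -0.10752918] -34.4 [-2.2  1.1  0.6] 0.2936966576059173
w11_17 line world deg (mod180) 100.8 centroid [ 0.5973452  -0.10719369] 9.7 [-0.6 -1.1 -2.8] 0.29137448445965886
w12 line world deg (mod180) 100.3 centroid [ 0.59731436 -0.10702477] 9.8 [ 0.4 -2.1 -4.9] 0.2892105086848799
[ 0.0004 -0.0009  0.0015  0.0013 -0.0006 -0.0005] 24.7917
```

View pics/w12.png

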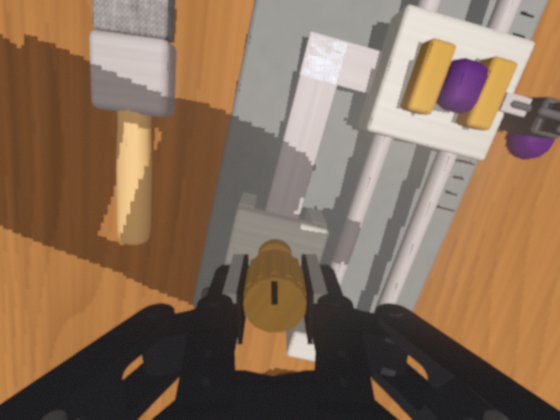

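```bash
python3 - <<'E'
from h import *
manip.sign_off(); print(manip.current_time(),manip.current_grip_width(),manip.current_force().round(1))
E
```

```text
the job is handed in; nothing more can be done
the job is handed in; nothing more can be done
```

The slide is set, the thumbscrew has been seated and backed off a quarter turn, and I handed the job in with the gripper still holding it. The hand-in gave no verdict, and the run took about 25 s of the 64 s allowed.

- **Pointer:** I turned the handwheel 2.42 rad clockwise. After I let go of it, the wrist picture showed the pointer within about 0.5 mm of the index point. I did not measure it again after working the screw, but nothing touched the wheel or carriage in between.
- **Seating:** The screw turned about 2.57 rad clockwise, within the expected 2.2 to 3.4. After that the fingers slipped round the head while its black line held still. The wrist moment showed no clean jump at the stop, so I judged the seat from the slip and the line.
- **Back-off:** The black line turned 89° in the world frame, from 11.3° to 100.3°, with no slip, against the 90° ± 15° asked. I read the line again 0.4 s later and it had moved by only 0.5°, and the arm was still.
- **Grip:** The gripper is set to 40 N and the finger gap is about 25 mm on the 26 mm head. I did not measure the contact force on the head directly.
- **Other things on the bench:** I saw no sign of any of them moving in the pictures, but did not measure their positions again at the end.

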